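# Scrub the cup, then hold the drying box's sprung hatch just below its balance point

## Task

Scrub out the steel cup with the brush that stands in it: two full strokes up and down (about 6 cm each, down to the cup's floor), without taking the brush head out of the cup or knocking the cup over, and leave the brush standing in the cup. Then raise the sprung hatch of the small drying box by its black tongue until it is clearly past its balance point (hatch edge above the sloping steel index strip on the box's side), without letting it spring wide open, bring it back down and hold it about two centimetres, measured at the tongue, below the balance point, so that a colleague can set the cup inside. Finish while still holding the hatch there, and leave the other things on the bench undisturbed.

Things in the scene. Friction and masses are not known exactly. Their poses are not given: they have to be found in the camera images.
- drying_box: white open-topped drying box fixed to the bench, 150 deep (x) x 110 wide (y) x 105 mm high, between two of the plasma expressors; origin at the centre of its underside, its front faces its own -x. On its left side (+y) a thin fixed steel index strip, 85 mm long, slopes up and forward from the hinge at 0.85 rad: the line of the hatch's edge at the balance point
- hatch_hinge (a point): middle of the hatch's hinge axis, which runs along the box's own y at its rear upper edge: 75 mm behind (+x) and 110 mm above the box's origin
- hatch_grip (a point): middle of the black tongue that sticks out of the hatch's front edge, where it is gripped, 190 mm from the hinge axis and 40 mm ahead of the front of the box and about 36 mm ahead of the hatch's front edge, 112 mm above the bench when shut. The tongue is 26 mm wide (along the box's y), 14 mm thick and sticks out 60 mm; its sides can be pinched from above with the fingers closing along the box's y, and turn between the pads as the hatch swings
- hatch (a joint): angle of the hatch (rad): 0 shut (level), 1.5 wide open (stop); it opens upward, the tongue rising in an arc about the hinge. 0.8 kg steel plate with a lifting spring: it balances at 0.85 rad; below that it falls shut by itself, above that it springs open; near the balance it weighs almost nothing, when shut it takes about 1 N at the tongue to lift
- cup: round steel cup standing loose on the bench between two expressors, 72 mm wide at the rim, 100 mm high, inner diameter 60 mm, floor 6 mm thick, 0.6 kg; origin at the centre of its underside
- brush: brush standing loose and about upright in the cup, 220 mm long: white head 47 mm across and 74 mm long at the bottom, thin steel stem, black round handle; origin at the centre of the head's flat foot, z along the handle. About 0.09 kg
- brush_grip (a point): point in the black handle to grip, on its axis, 190 mm above the brush's foot; the handle is 20 to 22 mm in diameter and runs from 145 to 220 mm above the foot
- label_roll: bystander: loose white label roll, 68 mm across and 41 mm high, lying on the bench; origin at the centre of its underside
- clip_box: bystander: loose clear box of clips, 56 x 81 x 30 mm, on the bench; origin at the centre of its underside

How it is judged:
By the outcome, as a careful person would: the job done as asked, in the order asked, and still so for the second after the job is handed in, while the arm keeps its last pose, push and grip.
It also fails if it takes over 64 s, if anything falls off the work surface, if the arm or the gripper's body presses on something with over 40 N, if the wrist force passes 120 N, or if a joint passes its speed limit or range.

## Robot

A 7-joint arm with a two-finger parallel gripper is mounted at the origin on the work surface; the furniture and walls round the work are solid. World frame = base frame: x ahead of the robot, y to its left, z up, the work surface at z = 0. Lengths are in mm, angles in degrees, forces in N, time in s.
With the tool pointing down it reaches from about 350 to 900 mm from the base axis. Payload 7.2 kg.
Tool frame: the origin (TCP) lies midway between the tips of the shut fingers; the grasp point (between the pads) lies 19 mm behind it; z points along the fingers, y is the line along which they close (so a half turn about z gives the same grasp; the last joint's range is limited). The gripper opens to 85 mm and grips with 20 to 120 N. Pads are 22 mm wide; open, the fingers measure 114 mm over their backs; the gripper's body (76 mm by 85 mm) begins 54 mm behind the grasp point. The pads swing forward as they close: fully open they stand 13 mm farther back than shut.
Start: joints at [70.119, 23.554, -0.728, 91.456, 0.321, 64.991, -4.71], TCP at [171.989, -600.873, 231.297] pointing down, gripper open.
Joint ranges: [-169.25, 169.25], [-16.82, 113.86], [-84.01, 82.57], [7.8, 145.47], [-59.2, 239.2], [7.22, 106.19], [-163.78, 163.78]. Speed limits (degrees/s): [136.94, 136.94, 172.46, 172.46, 180, 180, 180].

## Interface

Orientations are given as a 3x3 rotation matrix whose columns are the frame's x, y, z axes.
In Python, from workcell import arm gives the robot as it stands.
- The arm moves only by the tool servo_tool, never from a script. Its argument "targets" is one flat list of numbers, 6 for each row, row after row: the shift along the tool's x, y, z in mm, then the turn, a rotation vector about the tool's x, y, z in degrees. In form: [dx, dy, dz, rx, ry, rz, dx, dy, dz, rx, ry, rz, ...]. A call has 1 to 20 rows; each row shifts and turns the commanded pose from where the row before left it, along the tool's axes as they then stand; what a row does not reach is not made up. A row lasts 1/12 s, in which the tool goes at most 41.7 mm and 7.16 degrees, less where a joint would pass 70% of its speed; a pose out of reach is approached as far as the arm can. A call is refused whole if a number of a shift passes 41.7 or a number of a turn 7.16, either way. A call with a gripper value outside its range is refused whole. "claw" is the opening, from 0 (shut) to 1 (fully open), set as the call begins (left out, the last holds). The fingers move at their own pace and stop on an object; "squeeze" is the grip in N (left out, the last holds). Time passes only in rows, so rows that do not move let the fingers close. It gives the time, the measured TCP pose, the force, the opening and the grip force at its end, in the units of the state.
- arm.get_obs(): the state, without advancing time (a new reading comes with each control period).
- arm.read_camera(name): name is "side" or "top"; returns a dict with "frame" (480x640x3 uint8, red, green, blue), "mtx" (3x3 intrinsics, pixels), "D" ([k1, k2, p1, p2, k3] as OpenCV has them; the pictures are not rectified), "extrinsics" (4x4, takes a point from camera to world coordinates). Camera axes: x right, y down, z forward; pixel columns grow to the right and rows downward; lengths in mm; the calibration is good to about 2 mm. A picture is of the moment at which its call begins. There is no depth.
- arm.sign_off(): hands the job in; it is judged then, once.
The state is a dict: "t": time; "joint_positions": joint angles; "qd": joint speeds; "tau": joint torques, N m; "eef_pos": TCP position; "ee_rot": TCP orientation; "contact_force": force on the tool from outside, world axes, zero at the start; "torque": the same for the moment, N m; "gripper_width": opening from 0.0 (shut) to 1.0 (fully open); "finger_force": force on a finger pad.
Only numpy, scipy, OpenCV 4.12 (cv2) and the standard library are available. Lean on these libraries where they do the work, as an engineer would, in place of code of your own. Each camera call takes 0.05 s, during which the arm holds its last target. There are 200 camera calls.

## Working session

There is one attempt and no reset: what is moved stays moved. The work goes in short steps, Python scripts to look and compute and a tool call to move; the robot and the scene stay as the last step left them, time stands still between calls to the robot, and variables do not carry over. Pictures are saved under pics/ and viewed, at most 10 in all, crops included, and the job is handed in when it is done.

Besides the shell and the picture viewer there is one more tool, called after "Emit:" by a JSON object that holds its "name" and its "arguments". servo_tool: Moves the arm, as the interface text tells. Its arguments: {"type":"object","properties":{"targets":{"type":"array"},"claw":{"type":"number"},"squeeze":{"type":"number"}},"required":["targets"]}

```bash
mkdir -p pics
cat > h.py <<'E'
import numpy as np, cv2
from workcell import arm
def cam(n):
    c=arm.read_camera(n); return {k:np.array(v) for k,v in c.items()}
def ray(c,uv):
    p=cv2.undistortPoints(np.array([[uv]],float),c['mtx'].astype(float),c['D'].astype(float))[0,0]
    T=c['extrinsics']; d=T[:3,:3]@np.array([p[0],p[1],1]); return T[:3,3],d/np.linalg.norm(d)
def onz(c,uv,z):
    o,d=ray(c,uv); return o+d*(z-o[2])/d[2]
def tri(c1,u1,c2,u2):
    o1,d1=ray(c1,u1);o2,d2=ray(c2,u2)
    s=np.linalg.lstsq(np.c_[d1,-d2],o2-o1,rcond=None)[0]
    a=o1+s[0]*d1;b=o2+s[1]*d2; return (a+b)/2,np.linalg.norm(a-b)
def proj(c,P):
    T=np.linalg.inv(c['extrinsics']); r=cv2.Rodrigues(T[:3,:3])[0]
    return cv2.projectPoints(np.array(P,float).reshape(-1,1,3),r,T[:3,3],c['mtx'].astype(float),c['D'].astype(float))[0][:,0]
E
python3 - <<'E'
from h import *
np.set_printoptions(precision=3,suppress=True)
for n in('side','top'):
    c=cam(n); cv2.imwrite(f'pics/{n}0.png',c['frame'][:,:,::-1]); print(c['extrinsics'],c['mtx'][0])
o=arm.get_obs(); print(o)
E
```

```text
[[ -0.989   0.083  -0.126 686.037]
 [  0.151   0.505  -0.85  844.866]
 [ -0.006  -0.859  -0.511 673.956]
 [  0.      0.      0.      1.   ]] [495.697   0.    319.773]
[[   0.013   -0.991    0.136  419.733]
 [  -1.      -0.013    0.006  -66.887]
 [  -0.004   -0.136   -0.991 1198.553]
 [   0.       0.       0.       1.   ]] [572.642   0.    316.596]
{'t': 0.1, 'joint_positions': array([70.119, 23.596, -0.729, 91.497,  0.321, 64.991, -4.71 ]), 'qd': array([-0.025, -0.093, -0.029, -0.139,  0.117,  0.037, -0.061]), 'tau': array([  0.003, -60.182,   0.684, -30.009,   0.014,   0.006,  -0.   ]), 'eef_pos': array([ 171.854, -600.456,  230.546]), 'ee_rot': array([[ 0.961,  0.275, -0.   ],
       [ 0.275, -0.961,  0.001],
       [-0.   , -0.001, -1.   ]]), 'contact_force': array([-0.425,  0.071, -0.79 ]), 'torque': array([-0.022,  0.013, -0.007]), 'finger_force': 0.0, 'gripper_width': 0.9997471282468514}
```

View pics/side0.png

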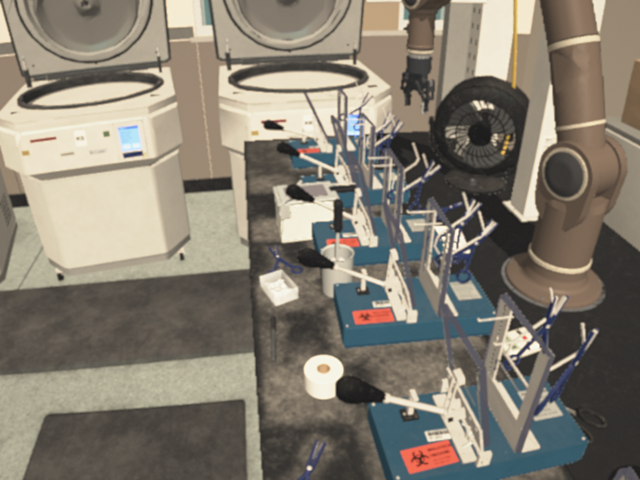

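View pics/top0.png

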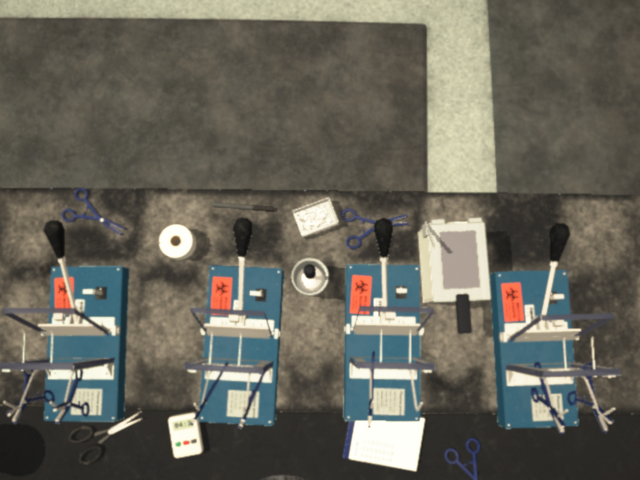

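The side view shows the brush handle at about (338,215) above the cup (337,270), and the box at (308,212) with its tongue near (343,189). In the top view the cup is at (310,277), the handle at (309,270), and the box at (455,262) with its tongue at (463,313). I'll enlarge both views to measure.

Run:
```python
from h import *
s=cv2.imread('pics/side0.png');t=cv2.imread('pics/top0.png')
a=cv2.resize(s[165:305,260:380],None,fx=4,fy=4,interpolation=cv2.INTER_CUBIC)[:560,:400+80]
b=cv2.resize(t[210:340,280:500],None,fx=3.6,fy=3.6,interpolation=cv2.INTER_CUBIC)
cv2.imwrite('pics/c1.png',a);cv2.imwrite('pics/c2.png',b)
def blobs(im,x0,y0,x1,y1,th,nm):
    g=im[y0:y1,x0:x1].max(axis=2); n,l,st,ce=cv2.connectedComponentsWithStats((g<th).astype(np.uint8))
    for i in range(1,n):
        if st[i,4]>30: 
            pts=np.argwhere(l==i)[:,::-1].astype(np.float32)+[x0,y0]
            print(nm,st[i,:4]+[x0,y0,0,0],st[i,4],ce[i]+[x0,y0],cv2.minAreaRect(pts.astype(np.float32)))
blobs(s,325,190,352,245,60,'brush side')
blobs(s,325,180,360,198,60,'tongue side')
blobs(t,290,255,330,297,50,'brush top')
blobs(t,445,285,485,340,50,'tongue top')
```

```text
brush side [334 200   9  32] 215 [337.82325581 215.91627907] ((338.0000305175781, 215.50001525878906), (7.440704822540283, 31.161075592041016), 2.862405300140381)
tongue side [331 186  24   6] 91 [344.08791209 188.48351648] ((342.6069030761719, 188.81723022460938), (4.756484031677246, 23.077754974365234), 86.633544921875)
brush top [306 265   8  13] 59 [310.06779661 271.40677966] ((309.5, 271.0), (12.0, 7.0), 90.0)
tongue top [466 300   3  21] 31 [467.51612903 309.41935484] ((467.0, 310.0), (20.0, 2.0), 90.0)
```

View pics/c1.png

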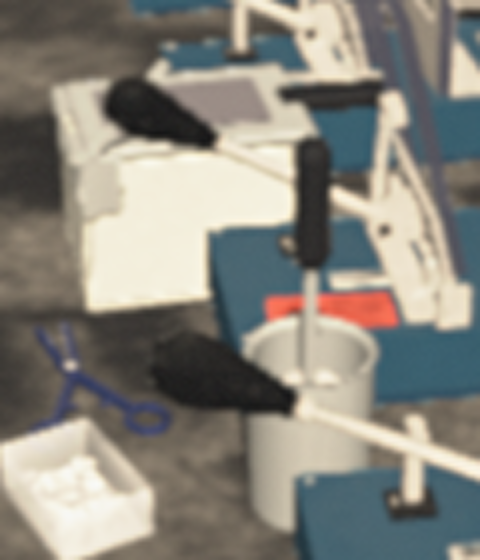

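View pics/c2.png

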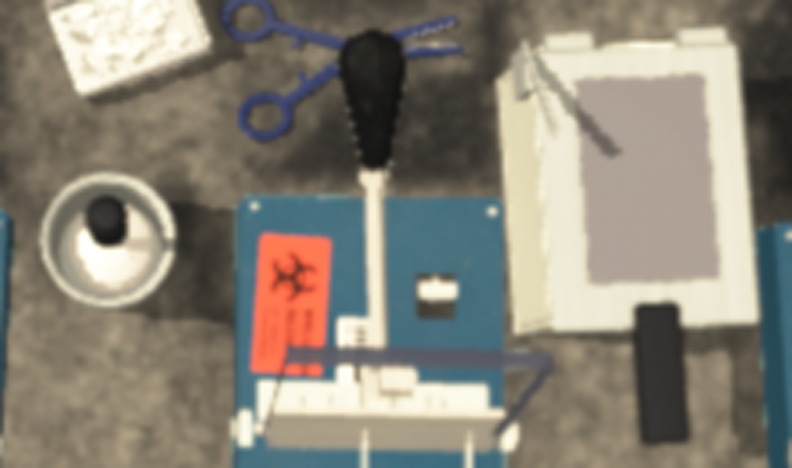

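The crops show the cup rim centre at about (310.3,276.4) and the handle's top end at (309.2,270) in the top view. The tongue there is centred at about (463.3,313) with its tip at (464.6,332.4), so the box is yawed about 0.06 rad. In the side view the handle axis runs from (338,200) to (337.5,231).

Run:
```python
from h import *
np.set_printoptions(precision=1,suppress=True)
s=cam('side');t=cam('top')
im=s['frame'][:,:,::-1][80:260,290:490]
cv2.imwrite('pics/c3.png',cv2.resize(im,None,fx=3.3,fy=3.3,interpolation=cv2.INTER_CUBIC))
print('rim',onz(t,(310.3,276.4),100)); 
print('handle top',tri(s,(338.7,202),t,(309.2,270)), onz(t,(309.2,270),226))
C=lambda u,v:(280+u/3.6,210+v/3.6)
for n,p in dict(rl=(635,305),rr=(676,303),fl=(642,442),fr=(687,439)).items(): print('tongue',n,onz(t,C(*p),118))
for n,p in dict(hfr=(758,323),hrr=(737,35),hfl=(550,330)).items(): print('hatch',n,onz(t,C(*p),113))
print('tongue side ends z112',onz(s,(331.5,188.5),112),onz(s,(355,188),112))
print('lever balls z?',[onz(t,p,z) for p in((242,238),(383,238)) for z in(60,120)])
for z in(110,200): print('frame3 right',z,onz(t,C(552,355),z),'frame4 left',onz(t,(508,320),z),'frame2 right',onz(t,(279,312),z))
```

```text
rim [516.6 -48.7 100. ]
handle top (array([515.5, -48.3, 220. ]), np.float64(3.18932379097747)) [516.4 -48.7 226. ]
tongue rl [ 483.7 -325.3  118. ]
tongue rr [ 485. -347.  118.]
tongue fl [ 412.5 -327.8  118. ]
tongue fr [ 414.3 -351.4  118. ]
hatch hfr [ 475.3 -391.6  113. ]
hatch hrr [ 629.5 -384.5  113. ]
hatch hfl [ 470.4 -281.4  113. ]
tongue side ends z112 [ 477.3 -342.2  112. ] [ 414.6 -335.2  112. ]
lever balls z? [array([595.9,  90.8,  60. ]), array([586.6,  82.5, 120. ]), array([ 599.5, -193.2,   60. ]), array([ 590. , -186.5,  120. ])]
frame3 right 110 [ 457.4 -282.9  110. ] frame4 left [ 437.4 -424.9  110. ] frame2 right [447.4   9.4 110. ]
frame3 right 200 [ 454.3 -265.   200. ] frame4 left [ 435.9 -395.3  200. ] frame2 right [445.1   3.1 200. ]
```

View pics/c3.png

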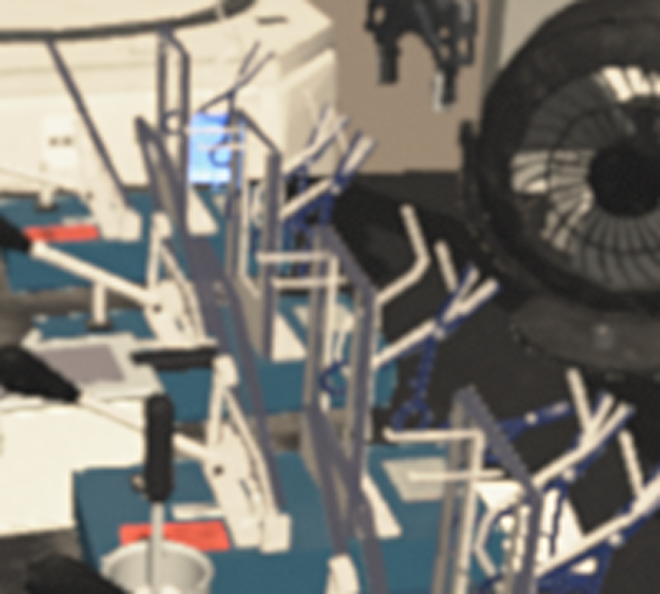

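The side view shows expressor frames rising beside the tongue. Their heights have to be known before I approach the box. First I'll raise the tool and align it.

Emit:
{"name": "servo_tool", "arguments": {"targets": [0, 0, -30, 0, 0, 3.3, 0, 0, -30, 0, 0, 3.3, 0, 0, -30, 0, 0, 3.3, 0, 0, -30, 0, 0, 3.4, 0, 0, 0, 0, 0, 0], "claw": 0.7}}

```text
t: 0.62
eef_pos: [172.5, -602.8, 357.9]
ee_rot: [[0.999, 0.043, 0.003], [0.043, -0.999, -0.009], [0.003, 0.009, -1.0]]
contact_force: [0.3, -0.2, 0.6]
gripper_width: 0.706
finger_force: 0.0
```

Run:
```python
from h import *
np.set_printoptions(precision=2,suppress=True)
s=cam('side');t=cam('top')
C=lambda u,v:(280+u/3.6,210+v/3.6); S=lambda u,v:(290+u/3.3,80+v/3.3)
for a in((145,120),(320,225),(55,40)):
  for n,b in dict(f3l=C(285,355),f3r=C(552,355),f2l=(192,310),f2r=(279,312),f4l=(508,320),f4r=(614,318)).items():
    p,r=tri(s,S(*a),t,b)
    if r<15: print(a,n,p,r)
o=arm.get_obs(); print(o['t'],o['eef_pos'],o['ee_rot'],o['joint_positions'],o['gripper_width'])
R=o['ee_rot']; print('to brush above', R.T@(np.array([516,-48.5,300])-o['eef_pos']))
```

```text
(145, 120) f4r [ 436.34 -560.73  242.95] 7.315494179012888
(320, 225) f2r [436.55  -5.8  347.24] 10.051425246774667
0.7167 [ 172.17 -601.26  352.46] [[ 1.    0.05  0.  ]
 [ 0.05 -1.   -0.  ]
 [ 0.    0.   -1.  ]] [ 67.94  19.43   2.29  81.35  -0.78  79.09 -17.05] 0.7021244169128921
to brush above [ 369.47 -536.06   51.46]
```

Run:
```python
from h import *
np.set_printoptions(precision=0,suppress=True)
s=cam('side');t=cam('top')
C=lambda u,v:(280+u/3.6,210+v/3.6)
for n,b in dict(f3l=C(285,355),f3r=C(552,355),f3backl=(345,367),f3backr=(434,367),f2l=(192,310),f2r=(279,312),f4l=(508,320),f4r=(614,318),f4backl=(505,372),f4backr=(620,372)).items():
  P=[onz(t,b,z) for z in(150,180,210,240,270,300)]
  print(n,((proj(s,P)-[290,80])*3.3).tolist().__str__() if 0 else np.round((proj(s,P)-[290,80])*3.3).astype(int).tolist())
```

```text
f3l [[220, 428], [223, 391], [226, 352], [230, 312], [234, 271], [237, 228]]
f3r [[180, 348], [183, 315], [187, 280], [191, 245], [195, 209], [199, 171]]
f3backl [[376, 434], [377, 396], [378, 357], [379, 317], [381, 275], [382, 233]]
f3backr [[313, 339], [314, 306], [316, 273], [318, 238], [320, 202], [322, 165]]
f2l [[353, 686], [355, 633], [357, 579], [360, 523], [362, 467], [364, 408]]
f2r [[283, 535], [286, 491], [288, 446], [291, 400], [294, 352], [297, 303]]
f4l [[171, 279], [174, 250], [178, 219], [181, 188], [185, 155], [189, 122]]
f4r [[126, 200], [129, 175], [133, 149], [136, 122], [140, 94], [144, 65]]
f4backl [[281, 276], [283, 247], [285, 216], [288, 185], [290, 153], [292, 120]]
f4backr [[226, 193], [228, 168], [230, 142], [233, 115], [235, 88], [238, 59]]
```

The rear frames top out at about z=255. Exp 3's inner end is at about y=-257 and exp 4's at about -450 (from base symmetry), so the tongue at y=-338 has room on both sides. I'll travel at z≈350 to above the brush.

Emit:
{"name": "servo_tool", "arguments": {"targets": [18.5, -26.8, 0, 0, 0, 0, 18.5, -26.8, 0, 0, 0, 0, 18.5, -26.8, 0, 0, 0, 0, 18.5, -26.8, 0, 0, 0, 0, 18.5, -26.8, 0, 0, 0, 0, 18.5, -26.8, 0, 0, 0, 0, 18.5, -26.8, 0, 0, 0, 0, 18.5, -26.8, 0, 0, 0, 0, 18.5, -26.8, 0, 0, 0, 0, 18.5, -26.8, 0, 0, 0, 0, 18.5, -26.8, 0, 0, 0, 0, 18.5, -26.8, 0, 0, 0, 0, 18.5, -26.8, 0, 0, 0, 0, 18.5, -26.8, 0, 0, 0, 0, 18.5, -26.8, 0, 0, 0, 0, 18.5, -26.8, 0, 0, 0, 0, 18.5, -26.8, 0, 0, 0, 0, 18.5, -26.8, 0, 0, 0, 0, 18.5, -26.8, 0, 0, 0, 0, 18.5, -26.8, 0, 0, 0, 0]}}

```text
t: 2.48
eef_pos: [516.5, -46.8, 349.9]
ee_rot: [[0.999, 0.047, -0.002], [0.047, -0.999, 0.0], [-0.002, -0.0, -1.0]]
contact_force: [1.5, -0.6, 0.8]
gripper_width: 0.699
finger_force: 0.0
```

Emit:
{"name": "servo_tool", "arguments": {"targets": [0, 0, 0, 0, 0, 0, 0, 0, 0, 0, 0, 0]}}

```text
t: 2.65
eef_pos: [516.5, -46.3, 349.6]
ee_rot: [[0.999, 0.051, -0.003], [0.051, -0.999, 0.001], [-0.003, -0.001, -1.0]]
contact_force: [-0.3, 0.1, -0.4]
gripper_width: 0.701
finger_force: 0.0
```

Emit:
{"name": "servo_tool", "arguments": {"targets": [0, 2, 21.5, 0, 0, 0, 0, 0, 21.5, 0, 0, 0, 0, 0, 21.5, 0, 0, 0, 0, 0, 21.5, 0, 0, 0, 0, 0, 21.5, 0, 0, 0, 0, 0, 21.5, 0, 0, 0, 0, 0, 21.5, 0, 0, 0, 0, 0, 21.5, 0, 0, 0, 0, 0, 0, 0, 0, 0]}}

```text
t: 3.4
eef_pos: [513.1, -51.9, 174.8]
ee_rot: [[0.999, 0.045, -0.008], [0.045, -0.999, 0.0], [-0.008, -0.0, -1.0]]
contact_force: [-1.0, 0.5, -0.9]
gripper_width: 0.701
finger_force: 0.0
```

Run:
```python
from h import *
for n,(x0,y0) in dict(side=(240,120),top=(210,190)).items():
    c=cam(n); im=c['frame'][:,:,::-1][y0:y0+190,x0:x0+200]
    globals()[n]=cv2.resize(im,None,fx=2,fy=2,interpolation=cv2.INTER_CUBIC)
cv2.imwrite('pics/g1.png',np.hstack([side,top]))
```

```text
(no output)
```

View pics/g1.png

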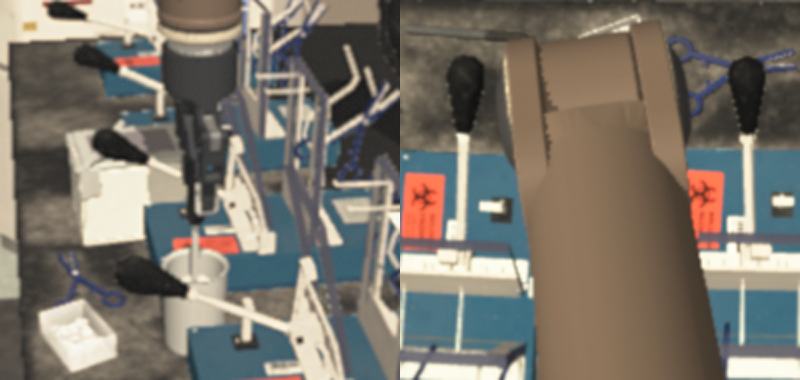

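The side half of the picture shows the fingers around the handle, whose lower end is at crop (192,215), slightly left of the finger centre. I'll check the offset in numbers.

Run:
```python
from h import *
np.set_printoptions(precision=1,suppress=True)
s=cam('side');o=arm.get_obs();p=o['eef_pos'];print(p,o['t'])
print(proj(s,[[p[0],p[1],151],[516,-48.5,151],[p[0],p[1]+40,190],[p[0],p[1],120]]))
im=s['frame']
for v in(226,229,232,236,240): print(v,im[v,328:350].max(axis=1))
```

```text
[516.6 -50.9 179.8] 3.55
[[336.8 230.6]
 [337.3 231.1]
 [340.6 223.5]
 [336.6 243.1]]
226 [108  93 101 128 121  85  52  40  55  93 117 113  97  90  92 103 112 112
 112 111 111 111]
229 [113 109 100  90  85  73  54  41  37  35  36  36  36  58  88 105 111 112
 111 110 111 113]
232 [112 113 113 112 112 110 101  86  80  86  83  79  93 110 123 127 128 130
 132 132 133 131]
236 [114 114 113 113 113 112 112 125 165 197 187 144 116 114 144 206 230 231
 230 226 210 189]
240 [245 246 246 242 238 234 234 231 222 215 220 237 246 245 239 230 227 227
 229 233 237 237]
```

Aligned to within 2 mm, so I'll close.

Emit:
{"name": "servo_tool", "arguments": {"targets": [0, 0, 0, 0, 0, 0, 0, 0, 0, 0, 0, 0, 0, 0, 0, 0, 0, 0, 0, 0, 0, 0, 0, 0, 0, 0, 0, 0, 0, 0, 0, 0, 0, 0, 0, 0, 0, 0, 0, 0, 0, 0, 0, 0, 0, 0, 0, 0], "claw": 0, "squeeze": 40}}

```text
t: 4.22
eef_pos: [517.5, -50.0, 180.3]
ee_rot: [[0.999, 0.047, 0.002], [0.047, -0.999, -0.0], [0.002, 0.0, -1.0]]
contact_force: [-0.9, 0.6, 6.2]
gripper_width: 0.238
finger_force: 39.1
```

Emit:
{"name": "servo_tool", "arguments": {"targets": [0, 0, -4, 0, 0, 0, 0, 0, -8, 0, 0, 0, 0, 0, -8, 0, 0, 0, 0, 0, -8, 0, 0, 0, 0, 0, -8, 0, 0, 0, 0, 0, -8, 0, 0, 0, 0, 0, -8, 0, 0, 0, 0, 0, -6, 0, 0, 0, 0, 0, -3, 0, 0, 0, 0, 0, 0, 0, 0, 0, 0, 0, 0, 0, 0, 0]}}

```text
t: 5.13
eef_pos: [516.6, -50.2, 240.2]
ee_rot: [[0.999, 0.047, -0.0], [0.047, -0.999, -0.0], [-0.0, 0.0, -1.0]]
contact_force: [-1.1, 0.3, -1.7]
gripper_width: 0.239
finger_force: 39.0
```

Run:
```python
from h import *
s=cam('side')
im=s['frame'][:,:,::-1][130:330,250:430]
cv2.imwrite('pics/g2.png',cv2.resize(im,None,fx=2,fy=2,interpolation=cv2.INTER_CUBIC))
o=arm.get_obs();print(o['eef_pos'],o['contact_force'])
```

```text
[516.43094177 -50.23261731 239.9625903 ] [ 0.05347238 -0.26010024 -1.43120004]
```

View pics/g2.png

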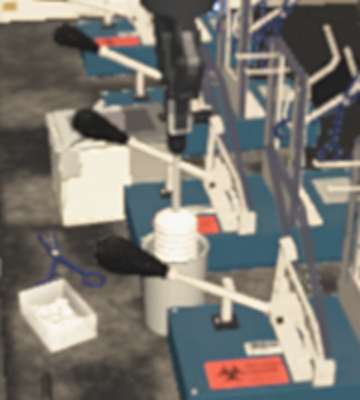

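The brush is up 60 mm with its head still in the cup, and the cup at crop (175,285) hasn't moved. Next: down, up, down.

Emit:
{"name": "servo_tool", "arguments": {"targets": [0, 0, 4, 0, 0, 0, 0, 0, 8, 0, 0, 0, 0, 0, 8, 0, 0, 0, 0, 0, 8, 0, 0, 0, 0, 0, 8, 0, 0, 0, 0, 0, 8, 0, 0, 0, 0, 0, 8, 0, 0, 0, 0, 0, 5, 0, 0, 0, 0, 0, 3, 0, 0, 0, 0, 0, 1, 0, 0, 0, 0, 0, 0, 0, 0, 0, 0, 0, 0, 0, 0, 0]}}

```text
t: 6.18
eef_pos: [517.7, -50.0, 180.4]
ee_rot: [[0.999, 0.047, 0.002], [0.047, -0.999, -0.0], [0.002, 0.0, -1.0]]
contact_force: [-1.3, -0.2, 6.3]
gripper_width: 0.239
finger_force: 39.6
```

Contact with the floor at 6 N. Second stroke:

Emit:
{"name": "servo_tool", "arguments": {"targets": [0, 0, -4, 0, 0, 0, 0, 0, -8, 0, 0, 0, 0, 0, -8, 0, 0, 0, 0, 0, -8, 0, 0, 0, 0, 0, -8, 0, 0, 0, 0, 0, -8, 0, 0, 0, 0, 0, -8, 0, 0, 0, 0, 0, -6, 0, 0, 0, 0, 0, -3, 0, 0, 0, 0, 0, 0, 0, 0, 0]}}

```text
t: 7.02
eef_pos: [517.0, -50.2, 241.1]
ee_rot: [[0.999, 0.047, 0.001], [0.047, -0.999, -0.0], [0.001, 0.0, -1.0]]
contact_force: [-0.9, -0.0, -0.4]
gripper_width: 0.238
finger_force: 39.1
```

Emit:
{"name": "servo_tool", "arguments": {"targets": [0, 0, 4, 0, 0, 0, 0, 0, 8, 0, 0, 0, 0, 0, 8, 0, 0, 0, 0, 0, 8, 0, 0, 0, 0, 0, 8, 0, 0, 0, 0, 0, 8, 0, 0, 0, 0, 0, 8, 0, 0, 0, 0, 0, 5, 0, 0, 0, 0, 0, 3, 0, 0, 0, 0, 0, 1, 0, 0, 0, 0, 0, 0, 0, 0, 0, 0, 0, 0, 0, 0, 0]}}

```text
t: 8.02
eef_pos: [517.7, -50.0, 180.4]
ee_rot: [[0.999, 0.047, 0.002], [0.047, -0.999, -0.0], [0.002, 0.0, -1.0]]
contact_force: [-1.1, 0.9, 7.1]
gripper_width: 0.237
finger_force: 39.7
```

Emit:
{"name": "servo_tool", "arguments": {"targets": [0, 0, 0, 0, 0, 0, 0, 0, 0, 0, 0, 0, 0, 0, 0, 0, 0, 0, 0, 0, 0, 0, 0, 0, 0, 0, 0, 0, 0, 0, 0, 0, 0, 0, 0, 0, 0, 0, -5, 0, 0, 0, 0, 0, -10, 0, 0, 0, 0, 0, -20, 0, 0, 0, 0, 0, -20, 0, 0, 0, 0, 0, -20, 0, 0, 0, 0, 0, -20, 0, 0, 0, 0, 0, -25, 0, 0, 0, 0, 0, -25, 0, 0, 0, 0, 0, -25, 0, 0, 0, 0, 0, 0, 0, 0, 0, 0, 0, 0, 0, 0, 0], "claw": 0.6}}

```text
t: 9.43
eef_pos: [517.3, -50.0, 351.6]
ee_rot: [[0.999, 0.047, 0.004], [0.047, -0.999, -0.001], [0.004, 0.001, -1.0]]
contact_force: [-1.0, 0.4, 0.4]
gripper_width: 0.598
finger_force: 0.0
```

Emit:
{"name": "servo_tool", "arguments": {"targets": [-9.3, 28.4, 0, 0, 0, 0, -9.3, 28.4, 0, 0, 0, 0, -9.3, 28.4, 0, 0, 0, 0, -9.3, 28.4, 0, 0, 0, 0, -9.3, 28.4, 0, 0, 0, 0, -9.3, 28.4, 0, 0, 0, 0, -9.3, 28.4, 0, 0, 0, 0, -9.3, 28.4, 0, 0, 0, 0, -9.3, 28.4, 0, 0, 0, 0, -9.3, 28.4, 0, 0, 0, 0, 0, 0, 0, 0, 0, 0, 0, 0, 0, 0, 0, 0]}}

```text
t: 10.43
eef_pos: [435.6, -339.7, 348.1]
ee_rot: [[0.999, 0.043, -0.002], [0.043, -0.999, 0.001], [-0.002, -0.001, -1.0]]
contact_force: [-0.2, 0.8, -0.4]
gripper_width: 0.597
finger_force: 0.0
```

Run:
```python
from h import *
np.set_printoptions(precision=2,suppress=True)
s=cam('side');t=cam('top')
o=arm.get_obs();print(o['t'],o['eef_pos'],o['ee_rot'],o['joint_positions'])
a=cv2.resize(s['frame'][:,:,::-1][100:300,240:440],None,fx=2,fy=2);b=cv2.resize(t['frame'][:,:,::-1][190:390,260:460],None,fx=2,fy=2)
cv2.imwrite('pics/g3.png',np.hstack([a,b]))
```

```text
10.5333 [ 437.15 -337.21  348.75] [[ 1.    0.05 -0.  ]
 [ 0.05 -1.    0.  ]
 [-0.   -0.   -1.  ]] [ 44.93  12.86 -15.06  90.87   3.36  76.79 -57.82]
```

View pics/g3.png

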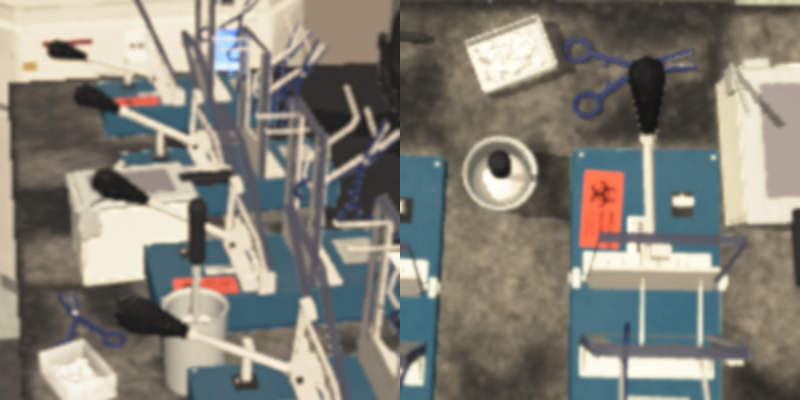

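The brush stands in the cup at crop (500,163) and nothing else has moved. The tool is above the tongue, so I'll descend in two steps.

Emit:
{"name": "servo_tool", "arguments": {"targets": [0, 0, 25, 0, 0, 0, 0, 0, 25, 0, 0, 0, 0, 0, 25, 0, 0, 0, 0, 0, 25, 0, 0, 0, 0, 0, 25, 0, 0, 0, 0, 0, 25, 0, 0, 0, 0, 0, 25, 0, 0, 0, 0, 0, 25, 0, 0, 0, 0, 0, 0, 0, 0, 0, 0, 0, 0, 0, 0, 0], "claw": 0.6}}

```text
t: 11.37
eef_pos: [437.0, -336.5, 148.7]
ee_rot: [[0.999, 0.049, -0.002], [0.049, -0.999, 0.002], [-0.002, -0.002, -1.0]]
contact_force: [-0.4, 0.6, -0.1]
gripper_width: 0.601
finger_force: 0.0
```

Run:
```python
from h import *
np.set_printoptions(precision=2,suppress=True)
s=cam('side');t=cam('top')
o=arm.get_obs();print(o['t'],o['eef_pos'],o['contact_force'],proj(s,[o['eef_pos'],[437,-338,112]]))
a=cv2.resize(s['frame'][:,:,::-1][90:240,290:440],None,fx=2.6,fy=2.6);b=cv2.resize(t['frame'][:,:,::-1][230:380,400:550],None,fx=2.6,fy=2.6)
cv2.imwrite('pics/g4.png',np.hstack([a,b]))
```

```text
11.4667 [ 438.19 -337.94  150.85] [-1.12  0.59  1.62] [[346.45 174.78]
 [346.6  188.13]]
```

View pics/g4.png

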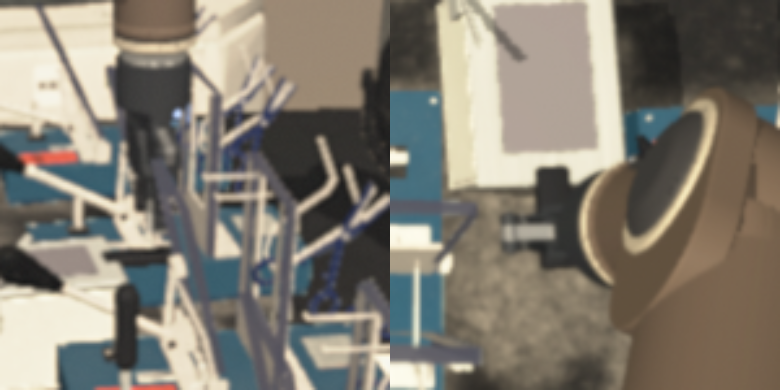

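The fingers straddle the tongue (side crop (155,257)), the frame-3 post at crop (470,210) is clear, and the wrist housing is above the frame tops. I'll go down the last 57 mm.

Emit:
{"name": "servo_tool", "arguments": {"targets": [0, 0, 10, 0, 0, 0, 0, 0, 10, 0, 0, 0, 0, 0, 10, 0, 0, 0, 0, 0, 10, 0, 0, 0, 0, 0, 10, 0, 0, 0, 0, 0, 6, 0, 0, 0, 0, 0, 0, 0, 0, 0]}}

```text
t: 12.05
eef_pos: [436.1, -337.6, 91.4]
ee_rot: [[0.999, 0.047, -0.002], [0.047, -0.999, 0.002], [-0.002, -0.002, -1.0]]
contact_force: [-0.1, 0.3, 0.8]
gripper_width: 0.601
finger_force: 0.0
```

Emit:
{"name": "servo_tool", "arguments": {"targets": [0, 0, 0, 0, 0, 0, 0, 0, 0, 0, 0, 0, 0, 0, 0, 0, 0, 0, 0, 0, 0, 0, 0, 0, 0, 0, 0, 0, 0, 0, 0, 0, 0, 0, 0, 0, 0, 0, 0, 0, 0, 0], "claw": 0, "squeeze": 30}}

```text
t: 12.63
eef_pos: [437.3, -339.9, 94.0]
ee_rot: [[0.999, 0.046, 0.001], [0.046, -0.999, -0.002], [0.001, 0.003, -1.0]]
contact_force: [0.5, -5.2, -1.5]
gripper_width: 0.293
finger_force: 35.1
```

Run:
```python
from h import *
np.set_printoptions(precision=2,suppress=True)
o=arm.get_obs();p=o['eef_pos'];R=o['ee_rot'];print(o['t'],p,o['contact_force'],o['gripper_width'])
# arc increments, tool axes (tool ~down, x along box x): grip at r from hinge
a0=np.arctan2(2,190)
P=lambda th:np.array([-190*np.cos(th+a0),0,190*np.sin(th+a0)])
th=np.arange(0,1.0001,.1)
for i in range(len(th)-1):
    d=P(th[i+1])-P(th[i]); print('%.2f'%th[i+1],'dx %.1f dz %.1f'%(d[0],-d[2]))
```

```text
12.6333 [ 437.33 -339.86   94.03] [ 0.48 -5.19 -1.54] 0.292782468227352
0.10 dx 1.1 dz -19.0
0.20 dx 3.0 dz -18.7
0.30 dx 4.9 dz -18.4
0.40 dx 6.7 dz -17.8
0.50 dx 8.4 dz -17.0
0.60 dx 10.1 dz -16.1
0.70 dx 11.7 dz -15.0
0.80 dx 13.1 dz -13.8
0.90 dx 14.4 dz -12.4
1.00 dx 15.6 dz -10.9
```

The tongue is gripped (opening 25 mm). I'll centre by 2 mm and lift along the arc to 0.5 rad.

Emit:
{"name": "servo_tool", "arguments": {"targets": [0, 1, 0, 0, 0, 0, 0, 1, 0, 0, 0, 0, 0.4, 0, -6.3, 0, 0, 0, 0.4, 0, -6.3, 0, 0, 0, 0.4, 0, -6.3, 0, 0, 0, 1, 0, -6.2, 0, 0, 0, 1, 0, -6.2, 0, 0, 0, 1, 0, -6.2, 0, 0, 0, 1.6, 0, -6.1, 0, 0, 0, 1.6, 0, -6.1, 0, 0, 0, 1.6, 0, -6.1, 0, 0, 0, 2.2, 0, -5.9, 0, 0, 0, 2.2, 0, -5.9, 0, 0, 0, 2.2, 0, -5.9, 0, 0, 0, 2.8, 0, -5.7, 0, 0, 0, 2.8, 0, -5.7, 0, 0, 0, 2.8, 0, -5.7, 0, 0, 0, 0, 0, 0, 0, 0, 0]}}

```text
t: 14.13
eef_pos: [461.9, -338.6, 185.0]
ee_rot: [[0.999, 0.047, 0.001], [0.047, -0.999, 0.0], [0.001, -0.0, -1.0]]
contact_force: [1.7, 4.0, -3.0]
gripper_width: 0.295
finger_force: 35.3
```

Emit:
{"name": "servo_tool", "arguments": {"targets": [0, 0, 0, 0, 0, 0, 0, 0, 0, 0, 0, 0]}}

```text
t: 14.3
eef_pos: [461.2, -338.6, 183.8]
ee_rot: [[0.999, 0.047, 0.0], [0.047, -0.999, 0.001], [0.0, -0.001, -1.0]]
contact_force: [2.2, 4.7, -2.0]
gripper_width: 0.297
finger_force: 35.5
```

Emit:
{"name": "servo_tool", "arguments": {"targets": [3.4, -0.5, -5.4, 0, 0, 0, 3.4, -0.5, -5.4, 0, 0, 0, 3.4, 0, -5.4, 0, 0, 0, 3.9, 0, -5, 0, 0, 0, 3.9, 0, -5, 0, 0, 0, 3.9, 0, -5, 0, 0, 0, 4.4, 0, -4.6, 0, 0, 0, 4.4, 0, -4.6, 0, 0, 0, 4.4, 0, -4.6, 0, 0, 0, 4.8, 0, -4.1, 0, 0, 0, 4.8, 0, -4.1, 0, 0, 0, 4.8, 0, -4.1, 0, 0, 0, 5.2, 0, -3.6, 0, 0, 0, 5.2, 0, -3.6, 0, 0, 0, 5.2, 0, -3.6, 0, 0, 0, 0, 0, 0, 0, 0, 0, 0, 0, 0, 0, 0, 0, 0, 0, 0, 0, 0, 0]}}

```text
t: 15.8
eef_pos: [526.7, -334.9, 252.3]
ee_rot: [[0.999, 0.047, 0.001], [0.047, -0.999, -0.0], [0.001, 0.0, -1.0]]
contact_force: [-0.2, 2.3, -1.3]
gripper_width: 0.297
finger_force: 39.9
```

Run:
```python
from h import *
np.set_printoptions(precision=2,suppress=True)
s=cam('side');t=cam('top')
o=arm.get_obs();p=o['eef_pos'];g=p+[0,0,19];print(o['t'],p,o['contact_force'],o['gripper_width'])
print('theta',np.arctan2(g[2]-110,np.hypot(626.7-g[0],-329.5-g[1])))
a=cv2.resize(s['frame'][:,:,::-1][80:270,260:390],None,fx=3,fy=3);b=cv2.resize(t['frame'][:,:,::-1][190:380,400:530],None,fx=3,fy=3)
cv2.imwrite('pics/g5.png',np.hstack([a,b]))
```

```text
15.9 [ 526.53 -334.91  252.18] [ 1.34  2.43 -2.63] 0.294485475258429
theta 1.014088914760563
```

View pics/g5.png

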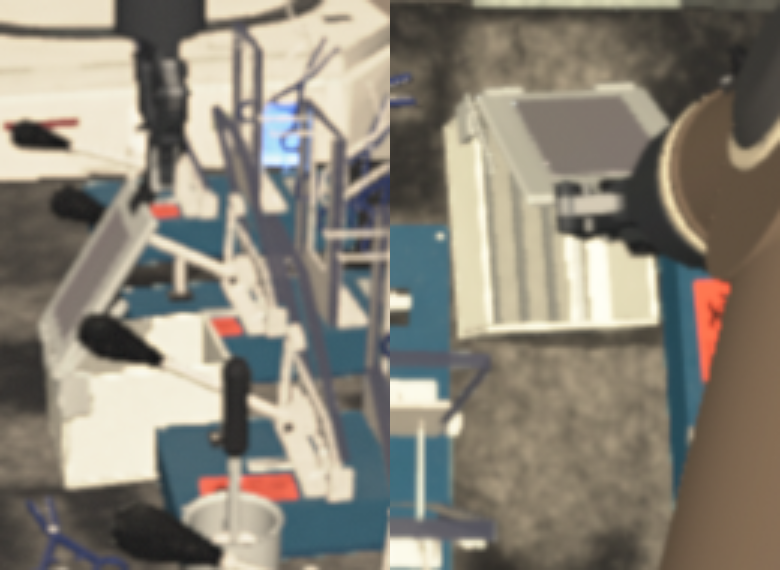

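The hatch is clearly past balance (about 1.01 rad): in the side crop its edge runs from (43,340) up to about (130,185), and the radius to my hinge estimate is 190 mm as given. Now I'll bring it back to about 0.745 rad (20 mm below balance).

Emit:
{"name": "servo_tool", "arguments": {"targets": [-4.4, 0, 3.1, 0, 0, 0, -4.5, 0, 3.1, 0, 0, 0, -4.4, 0, 3.1, 0, 0, 0, -4.5, 0, 3.1, 0, 0, 0, -3.6, 0, 3.1, 0, 0, 0, -3.6, 0, 3.1, 0, 0, 0, -3.6, 0, 3.1, 0, 0, 0, -3.6, 0, 3.1, 0, 0, 0, -3.5, 0, 3.7, 0, 0, 0, -3.5, 0, 3.7, 0, 0, 0, 0, 0, 0, 0, 0, 0, 0, 0, 0, 0, 0, 0, 0, 0, 0, 0, 0, 0, 0, 0, 0, 0, 0, 0]}}

```text
t: 17.07
eef_pos: [486.5, -337.1, 219.7]
ee_rot: [[0.999, 0.047, -0.001], [0.047, -0.999, -0.0], [-0.001, 0.0, -1.0]]
contact_force: [-0.9, -0.1, 1.2]
gripper_width: 0.301
finger_force: 37.3
```

Run:
```python
from h import *
np.set_printoptions(precision=2,suppress=True)
s=cam('side');t=cam('top')
o=arm.get_obs();p=o['eef_pos'];g=p+[0,0,19];print(o['t'],p,o['contact_force'],o['gripper_width'],o['finger_force'])
print('theta',np.arctan2(g[2]-110,np.hypot(626.7-g[0],-329.5-g[1])), np.hypot(g[2]-110,np.hypot(626.7-g[0],-329.5-g[1])))
# hatch near-edge front corner: expected side pixels for angles; and the inner-panel grey in the side view
H=np.array([626.7,-329.5,110]);X=np.array([1,.047,0]);Y=np.array([-.047,1,0])
for th in(.65,.7,.745,.8,.85): print(th,proj(s,[H+55*Y+r*(-np.cos(th)*X+np.sin(th)*np.array([0,0,1])) for r in(60,110,150)]).round(1).tolist())
# measured: in each row, the edge = first strong change scanning (bright hatch rim against darker background on the left)
g8=cv2.cvtColor(s['frame'],cv2.COLOR_RGB2GRAY)
for v in(160,168,176,184): print(v,g8[v,262:330].tolist())
# brush and bystanders unchanged vs first top picture
d=cv2.absdiff(cv2.imread('pics/top0.png'),t['frame'][:,:,::-1]).max(axis=2)
for n,(x0,y0,x1,y1) in dict(roll=(155,220,197,262),clips=(288,195,345,240),cup=(290,255,332,297)).items(): print(n,(d[y0:y1,x0:x1]>40).sum())
```

```text
17.1667 [ 486.5  -337.13  219.76] [-1.13  1.05  0.77] 0.30041538425334774 37.34634518623352
theta 0.7421659653559077 190.51206638157385
0.65 [[297.0, 189.7], [312.5, 177.2], [325.0, 167.1]]
0.7 [[296.2, 189.0], [311.1, 175.8], [323.2, 165.1]]
0.745 [[295.5, 188.3], [309.8, 174.5], [321.4, 163.3]]
0.8 [[294.5, 187.5], [308.1, 173.0], [319.1, 161.3]]
0.85 [[293.6, 186.8], [306.4, 171.8], [316.8, 159.5]]
160 [78, 77, 75, 75, 74, 74, 75, 76, 77, 77, 79, 81, 82, 83, 84, 84, 84, 87, 90, 94, 95, 97, 98, 100, 101, 103, 106, 111, 107, 89, 78, 81, 85, 86, 85, 83, 83, 93, 121, 153, 176, 178, 165, 148, 137, 133, 132, 132, 136, 152, 175, 189, 191, 183, 180, 184, 191, 194, 195, 192, 173, 134, 97, 84, 86, 87, 86, 87]
168 [73, 74, 73, 72, 71, 68, 68, 69, 70, 73, 76, 78, 79, 81, 83, 82, 80, 78, 75, 74, 72, 72, 72, 73, 75, 77, 82, 89, 99, 115, 143, 169, 182, 176, 160, 144, 134, 133, 133, 133, 133, 134, 134, 133, 132, 134, 132, 134, 145, 162, 178, 188, 194, 201, 210, 215, 214, 212, 201, 156, 102, 92, 116, 137, 159, 190, 213, 226]
176 [98, 96, 97, 97, 96, 97, 97, 99, 99, 101, 101, 102, 102, 103, 103, 105, 104, 103, 100, 98, 106, 130, 159, 178, 179, 164, 147, 136, 132, 133, 133, 133, 135, 133, 133, 133, 133, 134, 135, 141, 152, 164, 175, 186, 196, 206, 215, 216, 198, 163, 128, 106, 96, 86, 83, 100, 140, 192, 205, 165, 113, 89, 91, 93, 92, 92, 90, 91]
184 [112, 114, 116, 119, 121, 121, 123, 125, 124, 120, 116, 111, 115, 140, 168, 187, 190, 175, 151, 136, 132, 133, 133, 135, 134, 129, 122, 109, 96, 89, 87, 87, 93, 109, 138, 173, 196, 201, 184, 160, 149, 135, 110, 92, 86, 89, 91, 90, 90, 90, 90, 90, 90, 93, 97, 101, 109, 134, 172, 191, 190, 182, 174, 170, 172, 181, 195, 200]
roll 0
clips 0
cup 26
```

Run:
```python
from h import *
np.set_printoptions(precision=2,suppress=True)
s=cam('side');g8=cv2.cvtColor(s['frame'],cv2.COLOR_RGB2GRAY).astype(float)
pts=[]
for v in range(158,192,2):           # left silhouette (far edge) = steepest rise left of the grey panel
    c0=int(291.7-(v-168)*1.05); w=g8[v,c0-6:c0+7]; d=np.clip(np.diff(w),0,None); pts.append((c0-6+.5+(d*np.arange(12)).sum()/d.sum(),v))
pts=np.array(pts); 
H=np.array([626.7,-329.5,110]);X=np.array([1,.047,0]);Y=np.array([-.047,1,0]);Z=np.array([0,0,1.])
# cast each edge ray onto the plane of the hatch's far side (55 mm to the right) and fit a line there
Q=[]
for p in pts:
    o,d=ray(s,p); q=o+d*((H-55*Y-o)@Y)/(d@Y); Q.append([-(q-H)@X,(q-H)@Z])
Q=np.array(Q);k=np.polyfit(Q[:,0],Q[:,1],1);print(Q[::4],'angle',np.arctan(k[0]),'offset normal',k[1]*np.cos(np.arctan(k[0])),'res',np.std(Q[:,1]-np.polyval(k,Q[:,0])))
```

```text
[[77.41 76.03]
 [55.35 55.08]
 [33.55 33.9 ]
 [10.04 12.67]
 [-4.18 -9.72]] angle 0.7603509679473702 offset normal 0.9639780724502107 res 2.2509982774352353
```

Vision gives 0.755–0.765 rad and kinematics about 0.735, against a target of 0.745. The hatch is held steady with next to no load, so I'm handing in.

Emit:
{"name": "servo_tool", "arguments": {"targets": [0, 0, 0, 0, 0, 0, 0, 0, 0, 0, 0, 0, 0, 0, 0, 0, 0, 0, 0, 0, 0, 0, 0, 0, 0, 0, 0, 0, 0, 0, 0, 0, 0, 0, 0, 0]}}

```text
t: 17.72
eef_pos: [486.6, -337.1, 219.9]
ee_rot: [[0.999, 0.046, -0.0], [0.046, -0.999, -0.0], [-0.0, 0.0, -1.0]]
contact_force: [-3.4, -0.5, 3.5]
gripper_width: 0.301
finger_force: 37.6
```

```bash
python3 -c "
from workcell import arm
print(arm.get_obs()['eef_pos'],arm.sign_off())"
```

```text
the job is handed in; nothing more can be done
[ 486.63724454 -337.09859546  219.85080961] None
```

I scrubbed the cup with two full 6 cm strokes and left the brush standing in it, raised the hatch to about 1.01 rad (balance is 0.85), brought it down, and handed in at about 18 s still holding it at about 0.74 rad, roughly 2 cm below balance at the tongue.

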